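Find the socket that fits the base nut

ROBOT

A 7-joint arm with a two-finger parallel gripper is mounted at the origin on the work surface. World frame = base frame: x ahead of the robot, y to its left, z up, the work surface at z = 0. Lengths are in m, angles in rad, forces in N, time in s.
With the tool pointing down it reaches from about 0.425 to 0.95 m from the base axis. Payload 4.7 kg.
Tool frame: the origin (TCP) lies on the centre line of the jaws, within the pads' length; the fingertips stand 22 mm ahead of it and the grasp point (between the pads) lies 3 mm ahead of it; x points along the fingers, y is the direction in which the jaws open and shut, and the axes are right-handed (so a half turn about x gives the same grasp; the last joint's range is limited). The gripper opens to 85 mm and grips with 20 to 120 N. Pads are 22 mm wide; open, the fingers measure 114 mm over their backs; the gripper's body (76 mm by 85 mm) begins 54 mm behind the grasp point. The pads swing forward as they close: fully open they stand 13 mm farther back than shut.
Start: joints at [-1.223, 0.469, -0.049, 1.532, 0.024, 1.141, -0.082], TCP at [0.248, 0.628, 0.253] pointing down, gripper open.
Joint ranges: [-2.59, 2.59], [-0.33, 1.99], [-1.39, 1.29], [0.1, 2.45], [-1.04, 4.18], [0.21, 1.99], [-2.66, 2.66]. Speed limits (rad/s): [2.57, 2.57, 3.14, 3.14, 3.14, 3.14, 3.14].

INTERFACE

Orientations are given as a rotation vector (axis times angle).
In Python, from cell import get_obs, snapshot, camera_params, sign_off gives the robot as it stands.
- The arm moves only by the shell command python3 -m jog 'ROWS'. ROWS is JSON, a list of rows, each a list of 3 entries, a list of its own where there are three numbers: the shift along the world's x, y, z in mm, then the turn about the world's z in degrees, then the closure, from 0 (fully open) to 1 (shut). A call has exactly 8 rows; each row shifts and turns the commanded pose from where the row before left it; what a row does not reach is not made up. A row lasts 1/10 s, in which the tool goes at most 50 mm and 8.59 degrees, less where a joint would pass 70% of its speed; a pose out of reach is approached as far as the arm can. A call with a gripper value outside its range is refused whole. The fingers move at their own pace and stop on an object; the grip force is fixed at half the most. Time passes only in rows, so rows that do not move let the fingers close, or fill a call up. It gives the time, the measured TCP pose, the force and the opening at its end, in the units of the state.
- get_obs(): the state, without advancing time (a new reading comes with each control period).
- snapshot(name): name is "scene" or "top" or "wrist"; returns (picture, depth): 480x640x3 uint8, blue, green, red; 480x640 float32, m along the optical axis (not along the pixel's ray), 0 where there is no reading.
- camera_params(name): a dict with "fovy" (degrees; the focal length in pixels is half the picture's height over the tangent of half this angle, whatever the lens; pixels are square), "cx", "cy" (the principal point, pixels), "cam_to_world" (4x4, takes a point from camera to world coordinates). Camera axes: x right, y down, z forward; pixel columns grow to the right and rows downward; lengths in m; the calibration is good to about 2 mm. A picture is of the moment at which its call begins: read the wrist's pose just before it. camera_params takes no time and is no camera call; for the wrist camera it gives the pose at the moment of the call.
- sign_off(): hands the job in, once; it reports no verdict.
The state is a dict: "t": time; "q": joint angles; "joint_vel": joint speeds; "effort": joint torques, N m; "eef_pos": TCP position; "ee_rot": TCP orientation; "contact_force": force on the tool from outside, world axes, zero at the start; "moment": the same for the moment, N m; "width": finger opening in m.
Only numpy, scipy, OpenCV 4.12 (cv2) and the standard library are available. Lean on these libraries where they do the work, as an engineer would, in place of code of your own. Each camera call takes 0.05 s, during which the arm holds its last target.

TASK

Find out which of the three sockets on the blue mat fits the brass hex nut in the dark machine base: try them on the nut until one goes fully down over it. Stand any socket that does not fit back upright on the mat, and finish still gripping the fitting socket by its square adapter, upright and fully seated on the nut; do not knock over a socket or disturb the spool, screwdriver and jar.

Things in the scene. Friction and masses are not known exactly. Their poses are not given: they have to be found in the camera images.
- socket_a: Smallest of three loose steel sockets, standing mouth down on the mat. Round body 37 mm across, 45 mm tall; above it a dark adapter to grip, 22 mm square, 45 to 85 mm above the mouth. Hex mouth 27 mm across flats, 30 mm deep, for a 24 mm nut. About 220 g. Origin: centre of the mouth rim (underside), z up; x, y square to the adapter's flats; two hex flats are square to x.
- socket_b: Middle of three loose steel sockets, standing mouth down on the mat. Round body 46 mm across, 45 mm tall; above it a dark adapter to grip, 22 mm square, 45 to 85 mm above the mouth. Hex mouth 35 mm across flats, 30 mm deep, for a 32 mm nut. About 300 g. Origin: centre of the mouth rim (underside), z up; x, y square to the adapter's flats; two hex flats are square to x.
- socket_c: Largest of three loose steel sockets, standing mouth down on the mat. Round body 56 mm across, 45 mm tall; above it a dark adapter to grip, 22 mm square, 45 to 85 mm above the mouth. Hex mouth 44 mm across flats, 30 mm deep, for a 41 mm nut. About 400 g. Origin: centre of the mouth rim (underside), z up; x, y square to the adapter's flats; two hex flats are square to x.
- mat: Fixed flat blue mat, 150 mm (x) by 350 mm (y), 4 mm thick, on which the sockets stand in a row along its y axis, about 105 mm apart, in any order. Origin: centre of its underside.
- nut_seat (a point): Foot of the brass hex nut, on its axis and on the floor of the round recess about it, 16 mm above the bench. Nut: 24, 32 or 41 mm across flats (differs from run to run), 14 mm tall plus a 5 mm tapered crown; two flats square to this x, a corner along y, z up. The right socket comes to rest with its origin here, with 1.5 mm play per side; a wrong one stops 14 to 19 mm higher.
- base: Fixed dark machine base with the nut in a round recess in an aluminium ring; rim 30 mm above the bench, recess 14 mm deep, 40, 50 or 61 mm wide to suit the nut: a larger socket stops on the rim, a smaller one on the crown. Block: 80 mm either way in y, 49 mm in +x; a deck 40 mm high from 45 to 129 mm in -x. Origin on the bench under the nut, axes as point nut_seat.
- spool: Bystander: loose black and white wire spool, 68 mm diameter, 42 mm tall. Origin: centre of its underside.
- screwdriver: Bystander: loose screwdriver with a green handle, lying on the bench. Origin at its underside.
- jar: Bystander: loose amber jar with a white cap, 54 mm diameter, 60 mm tall. Origin: centre of its underside.

How it is judged:
On the way:
1. a socket is carried clear of the mat (((z of socket_a in the frame of mat above 0.04 m and contact force between the fingers and socket_a above 1 N) or (z of socket_b in the frame of mat above 0.04 m and contact force between the fingers and socket_b above 1 N) or (z of socket_c in the frame of mat above 0.04 m and contact force between the fingers and socket_c above 1 N))), for 0.1 s.
At the end, for the whole second after the job is handed in: The fitting socket is on the seat (4 mm, upright to 0.08 rad), at rest and gripped on its adapter (over 5 N, grasp point within 12 mm of its axis, 45 to 90 mm above its mouth); the other two stand upright (0.08 rad), still and untouched on the mat, centres within its edges (((horizontal distance between socket_a and nut_seat below 0.004 m and z of socket_a in the frame of nut_seat between -0.004 and 0.004 m and angle between socket_a's own z axis and vertical below 0.08 rad and contact force between the fingers and socket_a above 5 N and horizontal distance between the grasp point and socket_a below 0.012 m and z of the grasp point in the frame of socket_a between 0.045 and 0.09 m and linear speed of socket_a below 0.02 m/s and (angle between socket_b's own z axis and vertical below 0.08 rad and z of socket_b in the frame of mat between 0.001 and 0.008 m and x of socket_b in the frame of mat between -0.075 and 0.075 m and y of socket_b in the frame of mat between -0.175 and 0.175 m and linear speed of socket_b below 0.02 m/s and contact force between the fingers and socket_b below 0.5 N) and (angle between socket_c's own z axis and vertical below 0.08 rad and z of socket_c in the frame of mat between 0.001 and 0.008 m and x of socket_c in the frame of mat between -0.075 and 0.075 m and y of socket_c in the frame of mat between -0.175 and 0.175 m and linear speed of socket_c below 0.02 m/s and contact force between the fingers and socket_c below 0.5 N)) or (horizontal distance between socket_b and nut_seat below 0.004 m and z of socket_b in the frame of nut_seat between -0.004 and 0.004 m and angle between socket_b's own z axis and vertical below 0.08 rad and contact force between the fingers and socket_b above 5 N and horizontal distance between the grasp point and socket_b below 0.012 m and z of the grasp point in the frame of socket_b between 0.045 and 0.09 m and linear speed of socket_b below 0.02 m/s and (angle between socket_a's own z axis and vertical below 0.08 rad and z of socket_a in the frame of mat between 0.001 and 0.008 m and x of socket_a in the frame of mat between -0.075 and 0.075 m and y of socket_a in the frame of mat between -0.175 and 0.175 m and linear speed of socket_a below 0.02 m/s and contact force between the fingers and socket_a below 0.5 N) and (angle between socket_c's own z axis and vertical below 0.08 rad and z of socket_c in the frame of mat between 0.001 and 0.008 m and x of socket_c in the frame of mat between -0.075 and 0.075 m and y of socket_c in the frame of mat between -0.175 and 0.175 m and linear speed of socket_c below 0.02 m/s and contact force between the fingers and socket_c below 0.5 N)) or (horizontal distance between socket_c and nut_seat below 0.004 m and z of socket_c in the frame of nut_seat between -0.004 and 0.004 m and angle between socket_c's own z axis and vertical below 0.08 rad and contact force between the fingers and socket_c above 5 N and horizontal distance between the grasp point and socket_c below 0.012 m and z of the grasp point in the frame of socket_c between 0.045 and 0.09 m and linear speed of socket_c below 0.02 m/s and (angle between socket_a's own z axis and vertical below 0.08 rad and z of socket_a in the frame of mat between 0.001 and 0.008 m and x of socket_a in the frame of mat between -0.075 and 0.075 m and y of socket_a in the frame of mat between -0.175 and 0.175 m and linear speed of socket_a below 0.02 m/s and contact force between the fingers and socket_a below 0.5 N) and (angle between socket_b's own z axis and vertical below 0.08 rad and z of socket_b in the frame of mat between 0.001 and 0.008 m and x of socket_b in the frame of mat between -0.075 and 0.075 m and y of socket_b in the frame of mat between -0.175 and 0.175 m and linear speed of socket_b below 0.02 m/s and contact force between the fingers and socket_b below 0.5 N)))); the arm keeps its last pose, push and grip.
It fails at once if a socket is knocked over (angle between any of socket_a, socket_b, socket_c's own z axis and vertical above 0.8 rad).
It fails at once if the spool, the screwdriver or the jar is moved by more than 30 mm (distance of any of spool, screwdriver, jar from where it was at the start of the episode above 0.03 m).
It also fails if it takes over 72 s, if anything falls off the work surface, if the arm or the gripper's body presses on something with over 40 N, if the wrist force passes 120 N, or if a joint passes its speed limit or range.

## Working session

There is one attempt and no reset: what is moved stays moved. The work goes in short steps, Python scripts to look and compute and a shell command to move; the robot and the scene stay as the last step left them, time stands still between calls to the robot, and variables do not carry over. Pictures are saved under pics/ and viewed, and the job is handed in when it is done.

```bash
ls; mkdir -p pics; python3 - <<'E'
from cell import *
import cv2,numpy as np
o=get_obs(); print({k:np.round(v,3) for k,v in o.items()})
for n in ["scene","top","wrist"]:
    p,d=snapshot(n); cv2.imwrite(f"pics/{n}0.png",p); np.save(f"pics/{n}0.npy",d)
    c=camera_params(n); print(n,c["fovy"],c["cx"],c["cy"],np.round(c["cam_to_world"],4).tolist(), (d>0).mean())
    np.savez(f"pics/{n}0.npz",p=p,d=d,T=c["cam_to_world"],f=240/np.tan(np.radians(c["fovy"]/2)),cx=c["cx"],cy=c["cy"])
E
```

```text
pics
{'t': np.float64(0.0), 'q': array([-1.223,  0.469, -0.049,  1.534,  0.024,  1.141, -0.082]), 'joint_vel': array([ 0.002,  0.   , -0.002,  0.002,  0.   , -0.   ,  0.001]), 'effort': array([-0.0000e+00, -5.1029e+01, -4.7000e-02, -2.3771e+01,  1.1000e-02,
        7.0000e-03,  0.0000e+00]), 'eef_pos': array([0.248, 0.627, 0.252]), 'ee_rot': array([ 0.294,  1.551, -0.297]), 'contact_force': array([ 0.524, -0.407,  0.152]), 'moment': array([ 0.019, -0.024,  0.008]), 'width': np.float64(0.085)}
scene 52.501463042915844 317.06579771850295 246.10951205923743 [[-0.7301, 0.4954, -0.4707, 1.0521], [0.6832, 0.514, -0.5187, 0.4687], [-0.015, -0.7002, -0.7137, 0.691], [0.0, 0.0, 0.0, 1.0]] 0.9958821614583333
top 54.42937215843148 309.8800740798528 237.6208376639247 [[0.0065, -0.99, 0.1409, 0.4931], [-0.9998, -0.0092, -0.0184, 0.0149], [0.0195, -0.1408, -0.9898, 1.0141], [0.0, 0.0, 0.0, 1.0]] 0.99615234375
wrist 62.39051209196139 323.58437621115075 236.9126123794272 [[0.3683, 0.898, 0.2409, 0.1872], [0.9297, -0.3554, -0.0964, 0.651], [-0.001, 0.2594, -0.9658, 0.3728], [0.0, 0.0, 0.0, 1.0]] 0.9959700520833333
```

View pics/scene0.png

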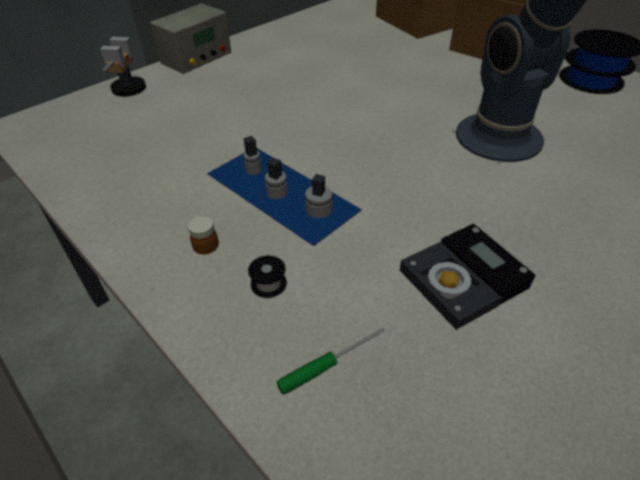

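View pics/top0.png

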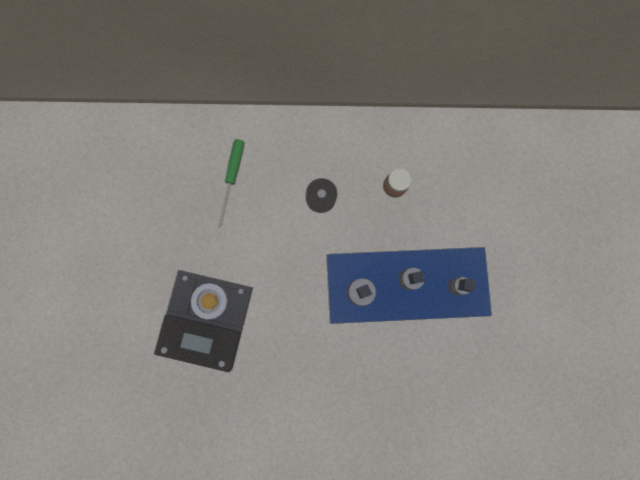

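View pics/wrist0.png

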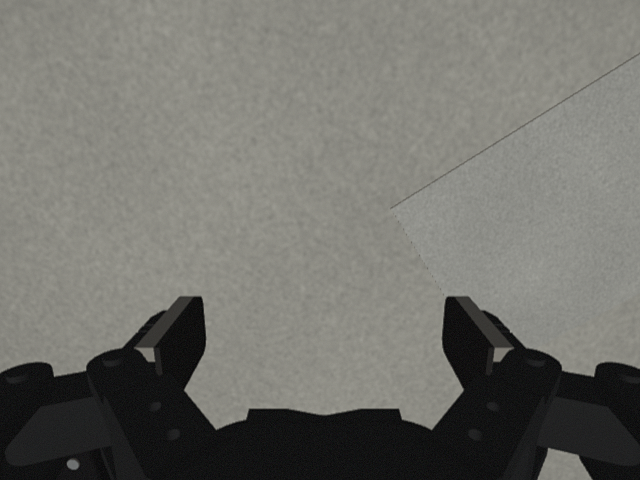

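The scene view shows three sockets on the mat (largest nearest the base, (319,197)), with the nut at (449,279). In the top view the sockets are at about (363,291), (415,278) and (464,286), and the nut is at (209,301). I'll zoom in and measure these.

```bash
cat > h.py <<'E'
import numpy as np,cv2
from cell import *
def shot(n,name):
    c=camera_params(n); p,d=snapshot(n)
    cv2.imwrite(f"pics/{name}.png",p)
    f=240/np.tan(np.radians(c["fovy"]/2))
    np.savez(f"pics/{name}.npz",p=p,d=d,T=c["cam_to_world"],f=f,cx=c["cx"],cy=c["cy"])
    return load(name)
def load(name):
    z=np.load(f"pics/{name}.npz"); return {k:z[k] for k in z.files}
def ray(s,uv,z):
    uv=np.atleast_2d(uv).astype(float)
    r=np.c_[(uv[:,0]-s["cx"])/s["f"],(uv[:,1]-s["cy"])/s["f"],np.ones(len(uv))]@s["T"][:3,:3].T
    o=s["T"][:3,3]; k=(z-o[2])/r[:,2]
    return (o+r*k[:,None])[:,:2]
def pts(s):
    v,u=np.mgrid[0:480,0:640]; d=s["d"]
    P=np.stack([(u-s["cx"])/s["f"]*d,(v-s["cy"])/s["f"]*d,d],-1)
    return P@s["T"][:3,:3].T+s["T"][:3,3]
def proj(s,P):
    P=np.atleast_2d(P); q=(P-s["T"][:3,3])@s["T"][:3,:3]
    return np.c_[q[:,0]/q[:,2]*s["f"]+s["cx"],q[:,1]/q[:,2]*s["f"]+s["cy"]]
E
python3 - <<'E'
from h import *
s=load("top0"); P=pts(s)
hsv=cv2.cvtColor(s["p"],cv2.COLOR_BGR2HSV)
a=cv2.resize(s["p"][240:340,320:500],None,fx=4,fy=4,interpolation=cv2.INTER_CUBIC)
b=cv2.resize(s["p"][265:375,150:260],None,fx=4,fy=4,interpolation=cv2.INTER_CUBIC)
cv2.imwrite("pics/tz_mat.png",cv2.convertScaleAbs(a,alpha=1.6)); cv2.imwrite("pics/tz_base.png",cv2.convertScaleAbs(b,alpha=1.6))
m=cv2.inRange(hsv,(105,120,40),(130,255,255))
c=max(cv2.findContours(m,cv2.RETR_EXTERNAL,cv2.CHAIN_APPROX_NONE)[0],key=cv2.contourArea)
w=ray(s,c[:,0],0.004); r=cv2.minAreaRect((w*1000).astype(np.float32)); print("mat",r)
# sockets: high points by depth
z=P[...,2]; 
print("bench z",np.median(z[350:450,300:500]))
for lo,hi,nm in ((0.07,0.11,"adapter"),(0.035,0.06,"body")):
    mm=((z>lo)&(z<hi)).astype(np.uint8); mm[:240]=0; mm[:,:320]=0
    n,l,st,ce=cv2.connectedComponentsWithStats(mm)
    for i in range(1,n):
        if st[i,4]>20:
            q=P[l==i]; print(nm,st[i],q.mean(0),np.median(q[:,2]))
nm=cv2.inRange(hsv,(10,100,60),(30,255,255)); nm[:265]=0; nm[:,300:]=0
c=max(cv2.findContours(nm,cv2.RETR_EXTERNAL,cv2.CHAIN_APPROX_NONE)[0],key=cv2.contourArea)
w=ray(s,c[:,0],0.03); print("nut",cv2.minAreaRect((w*1000).astype(np.float32)),cv2.minEnclosingCircle((w*1000).astype(np.float32)))
E
```

```text
mat ((536.4475708007812, -217.6780242919922), (145.35385131835938, 343.5038146972656), 3.081256866455078)
bench z 0.0006068208066236647
adapter [409 271  15  13 145] [ 0.54777269 -0.21486711  0.08765012] 0.08917362933506112
adapter [460 279  16  12 160] [ 0.53362867 -0.31740114  0.08704469] 0.08885964994950468
adapter [357 284  15  15 138] [ 0.51948674 -0.10934161  0.08807771] 0.0888944651296818
body [401 267  22  23 246] [ 0.54637001 -0.21021808  0.04886467] 0.04931353088378099
body [451 277  17  18 143] [ 0.5325985  -0.31092866  0.04839193] 0.048987068468257955
body [348 278  28  28 452] [ 0.51902251 -0.10797225  0.04902724] 0.049345545491701004
nut ((498.0937805175781, 205.72239685058594), (29.70645523071289, 31.692752838134766), 46.20735168457031) ((499.09918212890625, 205.77490234375), 16.964563369750977)
```

View pics/tz_mat.png

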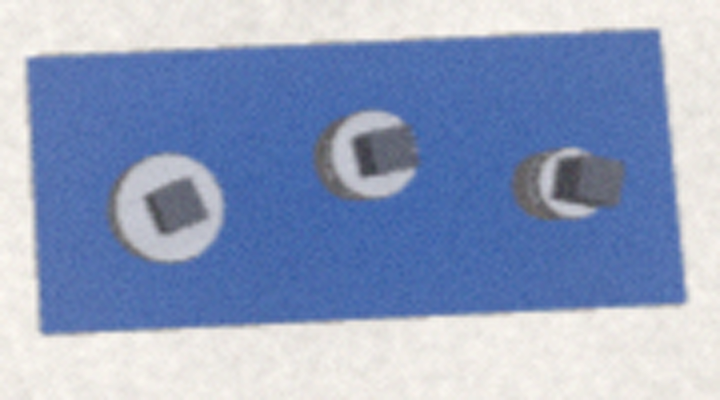

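View pics/tz_base.png

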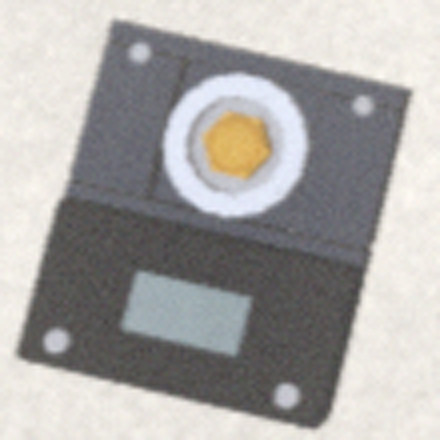

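The open ring measures about 48 mm and the nut about 36 mm across corners. That points to the 32 mm nut and socket_b, the middle one. The base x axis is yawed about −14°. I'll look closer with the wrist camera, first over the nut and then over the socket.

```bash
python3 - <<'E'
from h import *
from scipy.spatial.transform import Rotation as R
o=get_obs(); M=R.from_rotvec(o["ee_rot"]).as_matrix(); print(M.round(3))
s=load("wrist0"); p=o["eef_pos"]
for z in (0.03,0.05,0.09): print(z,proj(s,[p[0],p[1],z]))
print("camera centre hits z=.03 at offset",ray(s,[s["cx"],s["cy"]],0.03)-p[:2])
# adapter yaw / base yaw from top
t=load("top0"); P=pts(t)
g=cv2.cvtColor(t["p"],cv2.COLOR_BGR2HSV)
m=((g[...,2]<75)).astype(np.uint8); m[:265]=0; m[:,260:]=0;m[375:]=0;m[:,:150]=0
m=cv2.morphologyEx(m,cv2.MORPH_CLOSE,np.ones((15,15)))
c=max(cv2.findContours(m,cv2.RETR_EXTERNAL,cv2.CHAIN_APPROX_NONE)[0],key=cv2.contourArea)
print("base",cv2.minAreaRect((ray(t,c[:,0],0.03)*1000).astype(np.float32)))
E
```

```text
[[-0.001  0.368  0.93 ]
 [-0.001  0.93  -0.368]
 [-1.    -0.001  0.   ]]
0.03 [[324.35167903 207.5670327 ]]
0.05 [[324.37385071 212.09945451]]
0.09 [[324.42705243 222.97515868]]
camera centre hits z=.03 at offset [[ 0.02455627 -0.01045178]]
base ((458.1528015136719, 215.46737670898438), (162.23406982421875, 176.203857421875), 77.07608795166016)
```

```bash
python3 -m jog '[[[25,-42,0],0,0],[[25,-42,0],0,0],[[25,-42,0],0,0],[[25,-42,0],0,0],[[25,-42,0],0,0],[[25,-42,0],0,0],[[25,-42,0],0,0],[[25,-42,0],0,0]]'
```

```text
t: 0.95
eef_pos: [0.4489, 0.2898, 0.2533]
ee_rot: [0.296, 1.551, -0.295]
contact_force: [1.2, 0.4, 0.4]
width: 0.0858
```

```bash
python3 -m jog '[[[20,-35,0],0,0],[[20,-35,0],0,0],[[9,-14,0],0,0],[[0,0,0],0,0],[[0,0,0],0,0],[[0,0,0],0,0],[[0,0,0],0,0],[[0,0,0],0,0]]' && python3 -c "
from h import *
shot('wrist','w1')"
```

```text
t: 1.75
eef_pos: [0.4968, 0.2088, 0.2533]
ee_rot: [0.294, 1.551, -0.294]
contact_force: [-0.1, 0.1, 0.3]
width: 0.0854
```

View pics/w1.png

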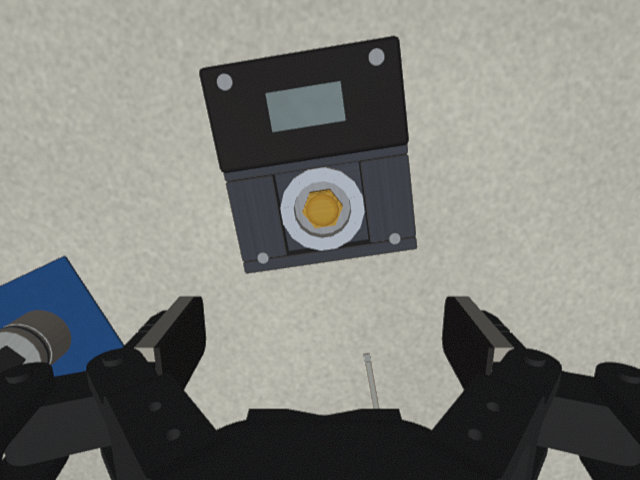

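The nut shows at (323,208), with the ring about it and the deck above. Next I'll measure the ring, the nut and the block yaw.

```bash
python3 - <<'E'
from h import *
s=load("w1"); p=s["p"]; g=cv2.cvtColor(p,cv2.COLOR_BGR2HSV)
z=cv2.resize(p[100:290,180:440],None,fx=3,fy=3,interpolation=cv2.INTER_CUBIC); cv2.imwrite("pics/w1z.png",z)
L=lambda m:max(cv2.findContours(m,cv2.RETR_EXTERNAL,cv2.CHAIN_APPROX_NONE)[0],key=cv2.contourArea)
nm=cv2.inRange(g,(10,100,40),(32,255,255)); c=L(nm)
for zz in (0.030,0.035):
    w=(ray(s,c[:,0],zz)*1000).astype(np.float32); print("nut",zz,w.mean(0),"minEnclR",cv2.minEnclosingCircle(w),"areaAF",np.sqrt(cv2.contourArea(w)/0.866))
rm=cv2.inRange(g,(0,0,150),(180,60,255)); rm2=np.zeros_like(rm); rm2[150:265,265:380]=rm[150:265,265:380]
c=L(rm2); w=(ray(s,c[:,0],0.030)*1000).astype(np.float32); print("ring outer",cv2.fitEllipse(w))
cs,h=cv2.findContours(rm2,cv2.RETR_CCOMP,cv2.CHAIN_APPROX_NONE)
for c,hh in zip(cs,h[0]):
    if hh[3]>=0 and len(c)>40: w=(ray(s,c[:,0],0.030)*1000).astype(np.float32); print("inner",cv2.fitEllipse(w))
dm=cv2.inRange(g,(0,0,0),(180,255,85)); dm[270:]=0; dm[:,:190]=0; dm[:,430:]=0
dm=cv2.morphologyEx(dm,cv2.MORPH_CLOSE,np.ones((9,9)))
c=L(dm); 
# low front edge and side edges
for nmn,sel,zz in (("front",c[:,0][(c[:,0][:,1]>235)],0.03),("left",c[:,0][(c[:,0][:,1]>185)&(c[:,0][:,1]<255)&(c[:,0][:,0]<260)],0.03),("right",c[:,0][(c[:,0][:,1]>160)&(c[:,0][:,1]<235)&(c[:,0][:,0]>395)],0.03),("decktop",c[:,0][(c[:,0][:,1]<66)&(c[:,0][:,0]>215)&(c[:,0][:,0]<385)],0.04)):
    w=(ray(s,sel,zz)*1000).astype(np.float32)
    l=cv2.fitLine(w,cv2.DIST_HUBER,0,.01,.01).ravel(); print(nmn,len(w),np.degrees(np.arctan2(l[1],l[0])),l[2:])
E
```

```text
nut 0.03 [497.04703 206.9741 ] minEnclR ((496.9054260253906, 206.84690856933594), 18.239755630493164) areaAF 31.076246723242047
nut 0.035 [496.15494 207.3417 ] minEnclR ((496.01531982421875, 207.2162322998047), 17.974342346191406) areaAF 30.624023758006793
ring outer ((497.9047546386719, 206.52651977539062), (72.3583755493164, 72.43035125732422), 97.81453704833984)
inner ((500.58148193359375, 206.35980224609375), (43.219940185546875, 47.60597610473633), 132.84844970703125)
front 216 76.50223 [543.98254 198.04004]
left 69 -12.746787 [478.31616 130.56003]
right 74 -12.737892 [513.24365 283.8559 ]
decktop 167 77.2192 [377.03906 249.56046]
```

View pics/w1z.png

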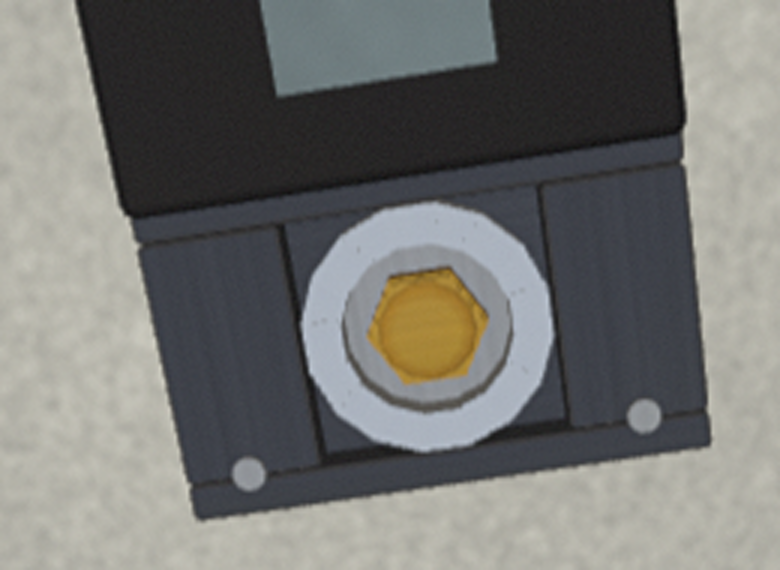

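Across flats the nut measures about 31 mm, so it's the 32 mm nut. It sits at (497.9, 206.5) with yaw −13°, and the block edges agree with that. Socket_b should fit, so I'll look at it from above.

```bash
python3 -m jog '[[[6,-46,0],0,0],[[6,-46,0],0,0],[[6,-46,0],0,0],[[6,-46,0],0,0],[[6,-46,0],0,0],[[6,-46,0],0,0],[[6,-46,0],0,0],[[5,-46,0],0,0]]' && python3 -m jog '[[[4,-28,0],0,0],[[0,-28,0],0,0],[[0,0,0],0,0],[[0,0,0],0,0],[[0,0,0],0,0],[[0,0,0],0,0],[[0,0,0],0,0],[[0,0,0],0,0]]' && python3 -c "
from h import *
shot('wrist','w2')"
```

```text
t: 2.6
eef_pos: [0.5446, -0.1616, 0.2535]
ee_rot: [0.295, 1.55, -0.295]
contact_force: [-0.1, 0.1, 0.1]
width: 0.0854
t: 3.4
eef_pos: [0.5485, -0.2156, 0.2534]
ee_rot: [0.295, 1.55, -0.294]
contact_force: [0.5, -0.2, 0.3]
width: 0.0853
```

View pics/w2.png

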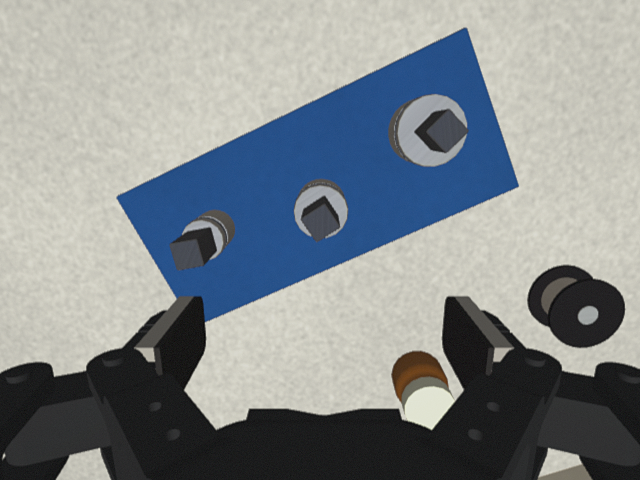

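The middle socket shows at (320,212), with the small one on the left and the large one on the right.

```bash
python3 - <<'E'
from h import *
s=load("w2"); p=s["p"]; P=pts(s); z=P[...,2]
cv2.imwrite("pics/w2z.png",cv2.resize(p[160:260,270:370],None,fx=5,fy=5,interpolation=cv2.INTER_CUBIC))
top=((z>0.083)&(z<0.095)).astype(np.uint8)
n,l,st,ce=cv2.connectedComponentsWithStats(top)
for i in range(1,n):
    if st[i,4]<100 or st[i,1]>300: continue
    c=max(cv2.findContours((l==i).astype(np.uint8),cv2.RETR_EXTERNAL,cv2.CHAIN_APPROX_NONE)[0],key=len)
    w=(ray(s,c[:,0],0.089)*1000).astype(np.float32); print("adapter",ce[i].round(),np.median(z[l==i]),cv2.minAreaRect(w),(ray(s,ce[i],0.089)*1000).round(1))
body=((z>0.044)&(z<0.054)).astype(np.uint8)
n,l,st,ce=cv2.connectedComponentsWithStats(body)
for i in range(1,n):
    if st[i,4]<200 or st[i,1]>300: continue
    c=max(cv2.findContours((l==i).astype(np.uint8),cv2.RETR_EXTERNAL,cv2.CHAIN_APPROX_NONE)[0],key=len)
    w=(ray(s,c[:,0],0.049)*1000).astype(np.float32); print("body",ce[i].round(),cv2.minEnclosingCircle(w))
E
```

```text
adapter [446. 130.] 0.08852048092701109 ((518.7252807617188, -112.82969665527344), (22.45225715637207, 22.52811622619629), 24.21154022216797) [[ 518.5 -112.8]]
adapter [320. 222.] 0.08851781299013817 ((546.8499145507812, -218.1148681640625), (22.452730178833008, 22.232526779174805), 11.83326530456543) [[ 546.8 -218.1]]
adapter [187. 253.] 0.08843149922454441 ((532.7141723632812, -319.7769470214844), (23.52294921875, 22.732383728027344), 79.27619934082031) [[ 532.6 -319.8]]
body [425. 129.] ((518.714111328125, -112.57638549804688), 27.933609008789062)
body [321. 204.] ((547.0845947265625, -218.1250762939453), 22.72551155090332)
body [208. 232.] ((532.4132690429688, -319.6788024902344), 18.170597076416016)
```

View pics/w2z.png

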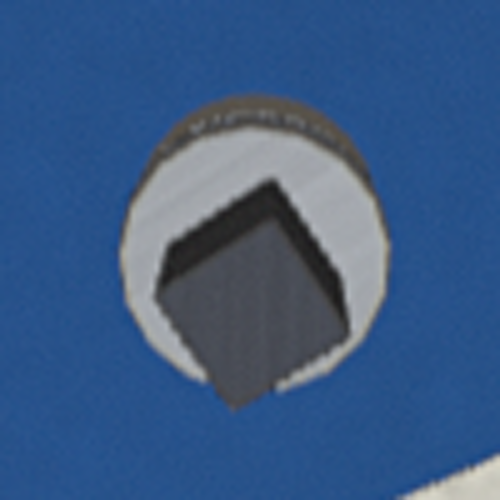

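Socket_b is at (546.9, −218.1) with yaw 11.8°. I'll turn the tool +33.4° and descend.

```bash
python3 -m jog '[[[-2,-2.5,0],8.4,0],[[0,0,0],8.4,0],[[0,0,-20],8.3,0],[[0,0,-30],8.3,0],[[0,0,-30],0,0],[[0,0,-30],0,0],[[0,0,0],0,0],[[0,0,0],0,0]]' && python3 -c "
from h import *
s=shot('wrist','w3')
o=get_obs();print(o['eef_pos'])
from scipy.spatial.transform import Rotation as R
M=R.from_rotvec(o['ee_rot']).as_matrix();print('tool y yaw',np.degrees(np.arctan2(M[1,1],M[0,1])))
P=pts(s);z=P[...,2]
top=((z>0.083)&(z<0.095)).astype(np.uint8)
n,l,st,ce=cv2.connectedComponentsWithStats(top)
for i in range(1,n):
    if st[i,4]<100 or st[i,1]>300: continue
    c=max(cv2.findContours((l==i).astype(np.uint8),cv2.RETR_EXTERNAL,cv2.CHAIN_APPROX_NONE)[0],key=len)
    w=(ray(s,c[:,0],0.089)*1000).astype(np.float32); print('adapter',ce[i].round(),np.median(z[l==i]),cv2.minAreaRect(w))
"
```

```text
t: 4.25
eef_pos: [0.5465, -0.2189, 0.1437]
ee_rot: [-0.162, 1.565, 0.162]
contact_force: [-0.0, -0.5, 1.4]
width: 0.0856
[ 0.54721487 -0.2192041   0.14466703]
tool y yaw 101.80938214609601
adapter [109. 202.] 0.08845684528452577 ((532.2703247070312, -319.7632751464844), (23.683353424072266, 23.38048553466797), 79.25161743164062)
adapter [557. 262.] 0.08848593645029823 ((518.2800903320312, -114.4462890625), (23.966697692871094, 24.0792293548584), 24.70844078063965)
adapter [324. 274.] 0.08856758073464993 ((546.0664672851562, -219.04647827148438), (23.119943618774414, 21.4073543548584), 12.418953895568848)
```

View pics/w3.png

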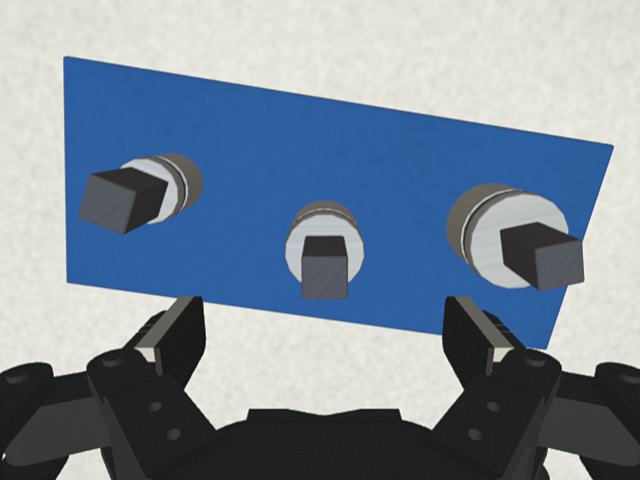

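The adapter at (324,274) is square to the jaws and central. I'll descend 66 mm and close.

```bash
python3 -m jog '[[[0,0,-25],0,0],[[0,0,-25],0,0],[[0,0,-16],0,0],[[0,0,0],0,0],[[0,0,0],0,1],[[0,0,0],0,1],[[0,0,0],0,1],[[0,0,0],0,1]]' && python3 -m jog '[[[0,0,0],0,1],[[0,0,0],0,1],[[0,0,0],0,1],[[0,0,0],0,1],[[0,0,0],0,1],[[0,0,0],0,1],[[0,0,0],0,1],[[0,0,0],0,1]]'
```

```text
t: 5.1
eef_pos: [0.5469, -0.219, 0.0783]
ee_rot: [-0.162, 1.563, 0.161]
contact_force: [-0.1, -1.0, -0.2]
width: 0.0281
t: 5.9
eef_pos: [0.5468, -0.219, 0.0782]
ee_rot: [-0.162, 1.564, 0.162]
contact_force: [-1.3, 1.2, 5.3]
width: 0.0213
```

```bash
python3 -m jog '[[[0,0,20],0,1],[[0,0,30],0,1],[[0,0,30],0,1],[[0,0,30],0,1],[[0,0,15],0,1],[[0,0,0],0,1],[[0,0,0],0,1],[[0,0,0],0,1]]' && python3 -c "
from h import *
s=shot('scene','s4'); shot('wrist','w4')
cv2.imwrite('pics/s4z.png',cv2.resize(s['p'][80:280,180:420],None,fx=3,fy=3))"
```

```text
t: 6.7
eef_pos: [0.5452, -0.2183, 0.2004]
ee_rot: [-0.161, 1.568, 0.163]
contact_force: [-0.4, 0.0, -3.3]
width: 0.021
```

View pics/s4z.png

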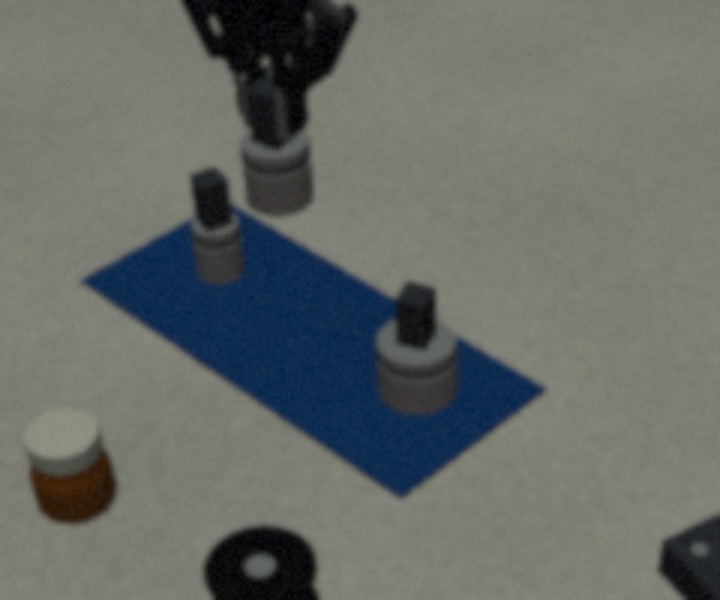

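View pics/w4.png

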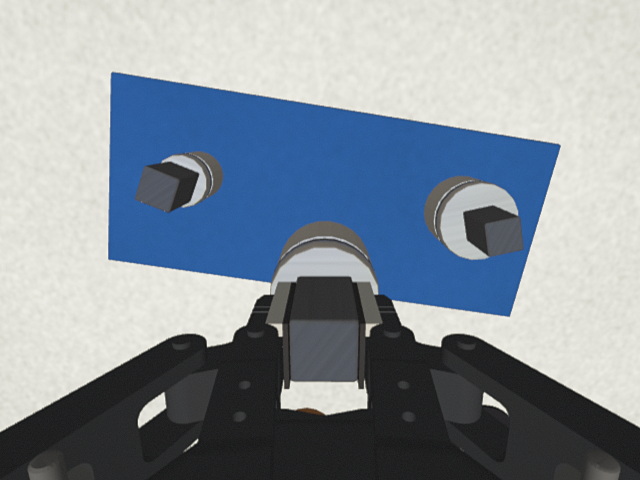

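The socket is held upright at wrist (323,351), and the other two still stand. Now for the in-hand offset from the picture.

```bash
cat > hand.py <<'E'
from h import *
def hand(name,dz=0.011,db=-0.029):
    s=load(name); z0=s["T"][2,3]
    P=pts(s); z=P[...,2]; tz=z0-0.1207   # camera is 0.1207 above TCP
    out=[]
    for lab,h,sel in (("adapter",dz,None),("body",db,None)):
        m=((abs(z-(tz+h))<0.004)).astype(np.uint8); m[:,:240]=0; m[:,400:]=0; m[:200]=0; m[400:]=0
        c=max(cv2.findContours(m,cv2.RETR_EXTERNAL,cv2.CHAIN_APPROX_NONE)[0],key=cv2.contourArea)
        w=(ray(s,c[:,0],tz+h)*1000).astype(np.float32)
        if lab=="adapter": print(lab,cv2.minAreaRect(w),"n",len(c), "z med",np.median(z[m>0]))
        else:
            # circle fit by least squares to top arc
            k=c[:,0][:,1]<265; x,y=w[k].astype(float).T
            a=np.c_[2*x,2*y,np.ones(len(x))]; q=np.linalg.lstsq(a,x*x+y*y,rcond=None)[0]
            print(lab,q[:2],np.sqrt(q[2]+q[0]**2+q[1]**2),"z",np.median(z[m>0]),len(x))
E
python3 - <<'E'
from hand import *
o=get_obs();s=load("w4");w=load("w2")
print("cam z",s["T"][2,3],"eef",o["eef_pos"], w["T"][2,3])
hand("w4")
E
```

```text
cam z 0.3209503913713618 eef [ 0.54549842 -0.2184886   0.20071029] 0.3736965246735815
adapter ((545.3817138671875, -219.06161499023438), (27.066869735717773, 35.22050476074219), 11.115894317626953) n 551 z med 0.21091154452223584
body [ 544.27446362 -218.84081131] 21.618068104116603 z 0.17086694471905636 94
```

```bash
python3 -m jog '[[[-4,20,0],0,1],[[-5,42,0],-5,1],[[-5,45,0],-5,1],[[-5,45,0],-5,1],[[-5,45,0],-5,1],[[-5,45,0],-4.8,1],[[-5,45,0],0,1],[[-5,45,0],0,1]]' && python3 -m jog '[[[-5,45,0],0,1],[[-3,35,0],0,1],[[0,13,0],0,1],[[0,0,-20],0,1],[[0,0,-20],0,1],[[0,0,0],0,1],[[0,0,0],0,1],[[0,0,0],0,1]]' && python3 -c "
from h import *
shot('scene','s5'); shot('wrist','w5'); t=shot('top','t5')
cv2.imwrite('pics/t5z.png',cv2.resize(t['p'][240:380,130:310],None,fx=4,fy=4))
s=load('s5');cv2.imwrite('pics/s5z.png',cv2.resize(s['p'][180:340,360:560],None,fx=4,fy=4,interpolation=cv2.INTER_CUBIC))
from scipy.spatial.transform import Rotation as R
o=get_obs();M=R.from_rotvec(o['ee_rot']).as_matrix();print(o['eef_pos'],'tool y yaw',np.degrees(np.arctan2(M[1,1],M[0,1])))
from hand import hand; hand('w5')"
```

```text
t: 7.6
eef_pos: [0.5065, 0.1149, 0.2017]
ee_rot: [0.178, 1.564, -0.178]
contact_force: [0.5, -0.1, -2.8]
width: 0.0211
t: 8.4
eef_pos: [0.5002, 0.206, 0.1632]
ee_rot: [0.179, 1.562, -0.178]
contact_force: [0.2, -0.1, -2.1]
width: 0.0212
[0.49992467 0.20619889 0.16324069] tool y yaw 76.9885865214186
adapter ((499.6657409667969, 206.16058349609375), (36.51115036010742, 25.346391677856445), 76.90149688720703) n 439 z med 0.17377829518947724
body [499.26714735 205.94555828] 21.620306190611696 z 0.13369914506523153 95
```

View pics/s5z.png

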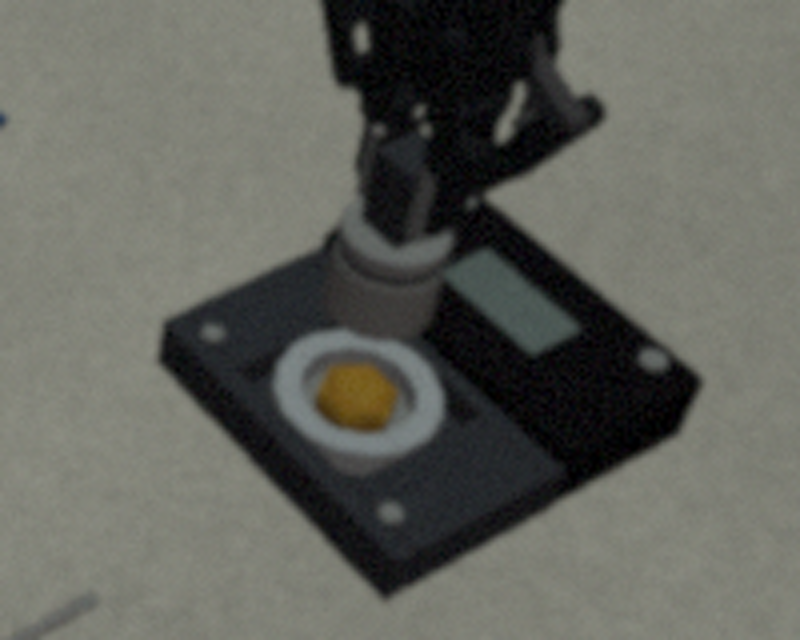

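View pics/w5.png

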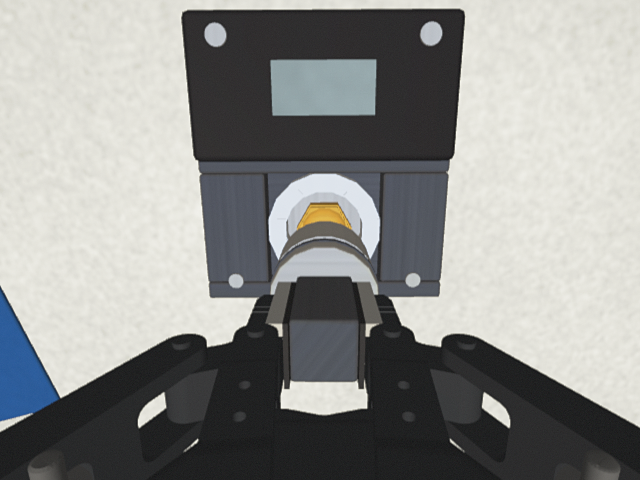

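The socket hangs upright above the ring, which is partly hidden; the nut shows at (325,215). I'll re-measure the ring centre in this view relative to the socket.

```bash
python3 - <<'E'
from h import *
def circ(w):
    x,y=w.astype(float).T
    for _ in range(3):
        a=np.c_[2*x,2*y,np.ones(len(x))]; q=np.linalg.lstsq(a,x*x+y*y,rcond=None)[0]; r=np.sqrt(q[2]+q[0]**2+q[1]**2)
        e=np.hypot(x-q[0],y-q[1])-r; k=abs(e)<max(2*e.std(),.3); x,y=x[k],y[k]
    return q[:2].round(2),r.round(2),len(x),e.std().round(2)
for nm in("w1","w5"):
    s=load(nm); g=cv2.cvtColor(s["p"],cv2.COLOR_BGR2HSV)
    rm=cv2.inRange(g,(0,0,150 if nm=="w1" else 170),(180,60,255)); m=np.zeros_like(rm)
    if nm=="w1": m[150:265,265:380]=rm[150:265,265:380]
    else: m[172:250,262:384]=rm[172:250,262:384]
    c=max(cv2.findContours(m,cv2.RETR_EXTERNAL,cv2.CHAIN_APPROX_NONE)[0],key=cv2.contourArea)[:,0]
    if nm=="w5":
        u=c[:,0];v=c[:,1]; rr=np.hypot(u-325,v-228); c=c[(v<245)&(rr>50)&(v>172)]
    print(nm,circ(ray(s,c,0.030)*1000))
    for lab,roi,zz,f in (("L",(0,175,190,290,240),.03,None),):
        pass
s=load("w5"); g=cv2.cvtColor(s["p"],cv2.COLOR_BGR2HSV)
dm=cv2.inRange(g,(0,0,0),(180,255,110)); dm=cv2.morphologyEx(dm,cv2.MORPH_CLOSE,np.ones((5,5)))
L=[];Rr=[]
for v in range(185,280,3):
    r=np.where(dm[v,190:455])[0]+190; L.append((r[0],v)); Rr.append((r[-1],v))
ls=[]
for e in (L,Rr):
    w=(ray(s,e,0.03)*1000).astype(np.float32); l=cv2.fitLine(w,cv2.DIST_HUBER,0,.01,.01).ravel(); ls.append(l); print(np.degrees(np.arctan2(l[1],l[0])),l[2:])
th=np.radians(-13); n=np.array([-np.sin(th),np.cos(th)]); print("y' of edges",[float(l[2:]@n) for l in ls],"nut",np.array([497.9,206.5])@n)
E
```

```text
w1 (array([497.92, 206.51]), np.float64(36.19), 214, np.float64(0.29))
w5 (array([497.79, 206.59]), np.float64(36.44), 174, np.float64(0.22))
-12.79431 [473.99548 131.35663]
-12.786516 [517.46277 282.72345]
y' of edges [234.61575028629474, 391.8810613774176] nut 313.21054833596145
```

The ring is at (497.9, 206.6) with yaw −12.8°, matching before. The socket is at about (499.8, 206.1), so I'll correct by (−2, +0.5) and lower to just above the crown.

```bash
python3 -m jog '[[[-2,0.5,0],0.2,1],[[0,0,-15],0,1],[[0,0,-20],0,1],[[0,0,-15],0,1],[[0,0,0],0,1],[[0,0,0],0,1],[[0,0,0],0,1],[[0,0,0],0,1]]' && python3 -c "
from cell import *; print(get_obs()['eef_pos'])"; python3 -m jog '[[[0,0,-3],0,1],[[0,0,-3],0,1],[[0,0,-3],0,1],[[0,0,-3],0,1],[[0,0,0],0,1],[[0,0,0],0,1],[[0,0,0],0,1],[[0,0,0],0,1]]'
```

```text
t: 9.35
eef_pos: [0.4979, 0.207, 0.1133]
ee_rot: [0.176, 1.562, -0.174]
contact_force: [1.0, -0.3, -2.9]
width: 0.0212
[0.49793529 0.20696481 0.11333389]
t: 10.15
eef_pos: [0.4974, 0.2067, 0.1005]
ee_rot: [0.175, 1.563, -0.175]
contact_force: [0.6, 0.0, -2.9]
width: 0.0213
```

The mouth is now 26 mm up, below both the crown and the rim, with no contact force. I'll carry on down.

```bash
python3 -m jog '[[[0,0,-2],0,1],[[0,0,-2],0,1],[[0,0,-2],0,1],[[0,0,-2],0,1],[[0,0,-2],0,1],[[0,0,0],0,1],[[0,0,0],0,1],[[0,0,0],0,1]]'; python3 -m jog '[[[0,0,-1],0,1],[[0,0,0],0,1],[[0,0,0],0,1],[[0,0,0],0,1],[[0,0,0],0,1],[[0,0,0],0,1],[[0,0,0],0,1],[[0,0,0],0,1]]'
```

```text
t: 10.95
eef_pos: [0.4973, 0.2066, 0.0903]
ee_rot: [0.175, 1.564, -0.175]
contact_force: [-0.3, 0.1, -2.8]
width: 0.021
t: 11.75
eef_pos: [0.4974, 0.2067, 0.0902]
ee_rot: [0.176, 1.564, -0.175]
contact_force: [-3.1, -0.7, 5.5]
width: 0.0214
```

The tool stopped at z = 0.0902, the predicted seated height, and the force rose about 8 N. I'll check this in the pictures.

```bash
python3 -c "
from h import *
s=shot('scene','s6'); w=shot('wrist','w6'); t=shot('top','t6')
a=cv2.resize(s['p'][120:300,180:560],None,fx=2,fy=2,interpolation=cv2.INTER_CUBIC);cv2.imwrite('pics/s6z.png',a)
from scipy.spatial.transform import Rotation as R
o=get_obs();M=R.from_rotvec(o['ee_rot']).as_matrix();print(o['eef_pos'],o['contact_force'],o['width'],'tool x',M[:,0].round(3))
P=pts(w);z=P[...,2]
m=np.zeros((480,640),np.uint8); m[200:300,240:400]=1
k=(m>0)&(z>0.05)&(z<0.07); print('body top z (expect .061)',np.median(z[k]),k.sum())
m[:]=0; m[320:375,300:345]=1; k=(m>0)&(z>.08)&(z<.12); print('adapter top z (expect .101)',np.median(z[k]))
from hand import hand; hand('w6')
P=pts(t);z=P[...,2]
for lo,hi in((.083,.095),):
  mm=((z>lo)&(z<hi)).astype(np.uint8); mm[:240]=0; mm[:,:320]=0
  n,l,st,ce=cv2.connectedComponentsWithStats(mm)
  for i in range(1,n):
    if st[i,4]>30: print('others',ray(t,ce[i],.089)*1000,np.median(z[l==i]))
"
```

```text
[0.49739374 0.20675099 0.09017973] [-1.80667578 -0.94439439  4.94875746] 0.021299021493571706 tool x [ 0.  0. -1.]
body top z (expect .061) 0.06048147119775052 3701
adapter top z (expect .101) 0.10070041182358591
adapter ((497.32550048828125, 206.34426879882812), (34.97121810913086, 26.8177433013916), 77.83193969726562) n 483 z med 0.10065960254031583
body [496.55098306 206.54493603] 21.730263740101126 z 0.06057285783231958 94
others [[ 533.55316007 -318.92953065]] 0.08948620153430509
others [[ 519.80568584 -109.92378352]] 0.08905290828745427
```

View pics/s6z.png

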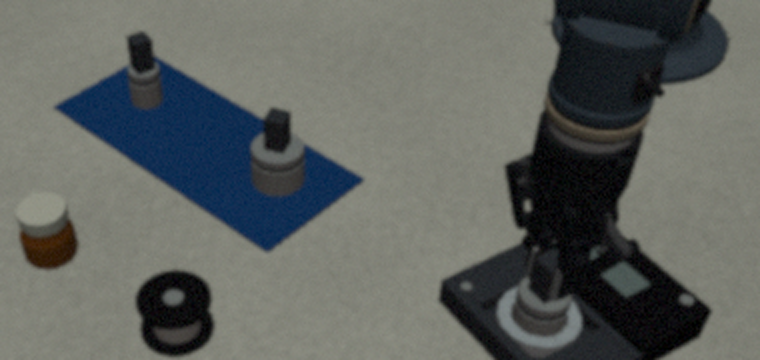

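View pics/w6.png

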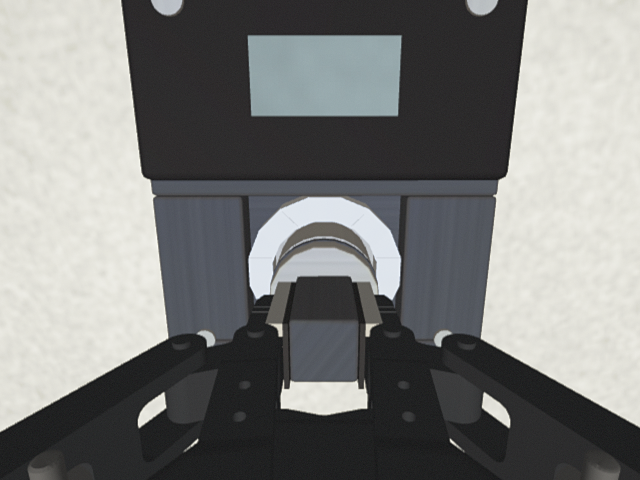

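The socket is down in the recess, with its body top at 60.5 mm against an expected 61. The other two still stand on the mat, so I'm handing in.

```bash
python3 -c "
from cell import *; o=get_obs(); print(o['t'],o['eef_pos'],o['contact_force'],o['width']); print(sign_off())"
```

```text
11.9 [0.49739374 0.20675099 0.09017973] [-1.80667578 -0.94439439  4.94875746] 0.021299021493571706
the job is handed in; nothing more can be done
None
```

The fitting socket is socket_b, the middle one. It's fully seated on the nut, upright and still gripped by its adapter, and the job was handed in at t = 11.9 s.

**Choice:** the nut measured about 31 mm across flats, so I took it for the 32 mm nut and tried socket_b first. It went fully down on that first try, so socket_a and socket_c were never touched.

**Last checks:**
- **Seating:** the tool stopped at z = 0.0902 m, as predicted for a seated socket, and upward force rose by about 8 N. The body top measured 60.5 mm and the adapter top 100.7 mm, against 61 and 101 mm expected.
- **Position:** the socket's centre was within about 1 mm of the ring centre by the adapter and tool readings.
- **Grip:** the tool pointed straight down, with a jaw opening of 21.3 mm on the 22 mm adapter.
- **Other sockets:** socket_a and socket_c stood upright on the mat. The last top-view positions differ by 1–3 mm from the wrist view, which I put down to camera calibration.
- **Bystanders:** the spool and jar looked undisturbed in the last scene picture. The screwdriver was outside the part I viewed, but the arm stayed well clear of it.

One small disagreement: the circle fitted to the partly hidden socket body gave a radius of 21.7 mm instead of 23 mm, so I relied on the adapter and tool readings for the centre.

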